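# Punch-mark the blank through the leaf jig

### The arm

A 7-joint arm with a two-finger parallel gripper is mounted at the origin on a cart in front of the work surface, level with it; the furniture and walls round the work are solid. World frame = base frame: x ahead of the robot, y to its left, z up, the work surface at z = 0. Lengths are in mm, angles in degrees, forces in N, time in s.
With the tool pointing down it reaches from about 350 to 900 mm from the base axis. Payload 8.1 kg.
Tool frame: the origin (TCP) lies at the very end of the fingers, on their centre line; the grasp point (between the pads) lies 19 mm behind it; z points along the fingers, y is the line along which they close (so a half turn about z gives the same grasp; the last joint's range is limited). The gripper opens to 85 mm and grips with 20 to 120 N. Pads are 22 mm wide; open, the fingers measure 114 mm over their backs; the gripper's body (76 mm by 85 mm) begins 54 mm behind the grasp point. The pads swing forward as they close: fully open they stand 13 mm farther back than shut.
Start: joints at [-82.999, 24.895, 1.432, 90.138, -0.665, 64.973, -4.303], TCP at [139.346, 609.281, 231.323] pointing down, gripper open.
Joint ranges: [-149.89, 149.89], [-25.12, 119.58], [-72.63, 75.52], [4.76, 147.25], [-75.54, 255.54], [6.69, 114.76], [-157.13, 157.13]. Speed limits (degrees/s): [127.2, 127.2, 172.46, 172.46, 180, 180, 180].

### API

Orientations are given as [roll, pitch, yaw] about the fixed x, y, z axes, in that order (R = Rz(yaw) Ry(pitch) Rx(roll)).
In Python, from plant import bot gives the robot as it stands.
- The arm moves only by the tool carry_out, never from a script. Its arguments are lists of equal length, an entry for each row: "delta_pos": the shift along the world's x, y, z as a fraction of full scale, a list of three; "spin": the turn about the world's z as a fraction of full scale. A call has 1 to 20 rows; each row shifts and turns the commanded pose from where the row before left it; what a row does not reach is not made up. Full scale, the value 1, is 30 mm for a shift and 6 degrees for a turn. A row lasts 1/8 s, in which the tool goes at most 62.5 mm and 10.7 degrees, less where a joint would pass 70% of its speed; a pose out of reach is approached as far as the arm can. A call with a number of a shift or a turn outside -1 to 1 is refused whole. A call with a gripper value outside its range is refused whole. "fingers" is the opening, from -1 (shut) to 1 (fully open), so that 0 is half open, set as the call begins (left out, the last holds). The fingers move at their own pace and stop on an object; "force" is the grip in N (left out, the last holds). Time passes only in rows, so rows that do not move let the fingers close. It gives the time, the measured TCP pose, the force, the opening and the grip force at its end, in the units of the state.
- bot.sense(): the state, without advancing time (a new reading comes with each control period).
- bot.camera(name): name is "scene" or "side" or "wrist"; returns a dict with "image" (420x560x3 uint8, blue, green, red), "z_map" (420x560 float32, mm along the optical axis (not along the pixel's ray), 0 where there is no reading), "vfov" (degrees; the focal length in pixels is half the picture's height over the tangent of half this angle, whatever the lens; pixels are square), "cx", "cy" (the principal point, pixels), "dist_coeffs" ([k1, k2, p1, p2, k3] as OpenCV has them; the pictures are not rectified), "rvec" (rotation vector, rad) and "tvec" (3), from world to camera coordinates, as OpenCV has them; the wrist camera has in their place "hand_eye" (4x4, takes a point from camera to tool coordinates, whose origin is the TCP and whose axes are the flange's). Camera axes: x right, y down, z forward; pixel columns grow to the right and rows downward; lengths in mm; the calibration is good to about 2 mm. A picture is of the moment at which its call begins: read the wrist's pose just before it.
- bot.close_job(): hands the job in; it is judged then, once.
The state is a dict: "t": time; "qpos": joint angles; "joint_velocities": joint speeds; "joint_torque": joint torques, N m; "position": TCP position; "eef_rot": TCP orientation; "force": force on the tool from outside, world axes, zero at the start; "wrist_torque": the same for the moment, N m; "finger_gap": finger opening in mm; "grasp_force": force on a finger pad.
Only numpy, scipy, OpenCV 4.12 (cv2) and the standard library are available. Lean on these libraries where they do the work, as an engineer would, in place of code of your own. Each camera call takes 0.05 s, during which the arm holds its last target. There are 200 camera calls.

### The job

Swing the jig's open leaf right down onto its rests so that its guide bush stands over the aluminium blank, then take the automatic centre punch from the vial block, put its point through the bush onto the blank and press straight down, feeling the spring load up, until the punch snaps - and stop there, do not drive it hard on past the snap. Then stand the punch back upright in the vial block, its shoulder resting on the block's top, with the leaf still down; do not snap the punch anywhere else, and leave the small bottle and the dish near the work where they are.

Things in the scene. Friction and masses are not known exactly. Their poses are not given: they have to be found in the camera images.
- jig: leaf jig screwed to the bench: grey base plate 110 x 150 x 14 mm (x, y, z). Origin: middle of its underside; z up. An aluminium blank plate lies between three dowels in the middle of the base, under the bush. Blanks differ, from 2.5 to 11.5 mm thick, and this one's is not measured: its top lies 16.5 to 25.5 mm below the mouth of the bush when the leaf is down
- leaf (a joint): hinge of the jig's leaf, rad: 0 = down on its rests (closed, level), about 1.6 to 2.0 = standing open, up to 2.1. It turns about the jig's x axis at the jig's +y side; opening lifts the free (-y) end up and over towards +y. The hinge is stiff enough to stay where it is left near upright and falls shut slowly by itself below about 1 rad; a push of 1 to 2 N at the free end moves it
- leaf_hinge (a point): middle of the hinge axis, on the jig's base at its +y side, 60 mm from the jig's middle and 34 mm above the bench; axes as the jig's (hinge line along x)
- leaf_edge (a point): middle of the leaf's free edge, 117 mm from the hinge axis, half-way through the leaf's thickness. The leaf is an aluminium plate 64 mm wide (along x), 114 mm long and 10 mm thick; on its upper face (the outer face when it stands open, looking to +y) it has a knurled lifting knob 16 mm across near the free edge and 13 mm proud of the face, its axis 13 mm in from the edge
- bush_mouth (a point): centre of the mouth of the steel guide bush in the leaf, 60 mm from the hinge axis; z points out of the leaf's upper face (straight up when the leaf is down, when the mouth is 42 mm above the bench). The bush is a through hole 9.8 mm across and 13 mm long in a collar 22 mm across that stands 3 mm proud of the leaf
- punch_grip (a point): the place to hold the automatic centre punch, on its axis, half-way up the knurled steel sleeve, 16 mm across and 53 mm long; z points up the punch. Shoulder collar (22 mm across, 8 mm high): its flat underside lies 48 mm below this point. Cap (19 mm across): its top lies 36 mm above. The punch weighs about 0.14 kg and stands upright in the block, point down, its shoulder on the block's top
- punch_tip (a point): the point of the punch, on the axis 81 mm below punch_grip when not pressed. The spring pin is 8 mm across, 33 mm long below the shoulder, and ends in a 6 mm long cone
- punch_hammer (a joint): hammer hidden inside the punch, m: 0 cocked (it does not move while the spring loads up), jumps to 0.0028 at the snap, goes back to 0 when the load falls below about 3 N
- punch_pin: the spring pin of the punch, origin on the axis at the shoulder's underside. Pressed in, its force climbs from 2 N by 4 N per mm; at 14 to 15 N, some 3.2 mm in, the latch lets the hammer go with a snap and the force falls at once to about 5 to 9 N; pressed on, it climbs again at 4 N per mm. More than 20 N, about 4 mm past the snap, is too hard. Let go, it springs out and re-cocks
- block: vial block, pale grey, 70 x 94 x 42 mm (x, y, z), fixed to the bench; origin: middle of its underside. Three rows of four round-looking pockets (14 mm across, 34 mm deep) open at its top: centres at x = -22.5, 0, 22.5 mm and y = -33.5, -11.5, 11.5, 33.5 mm of the block. The punch stands in one of the outer rows (x = +-22.5), two capped vials (14 mm across, tops 65 mm above the bench) in two others
- bottle: small closed bottle with a ribbed screw cap, 37 mm across, 82 mm high, standing behind the work; origin: middle of its underside
- dish: petri dish 62 mm across, 15 mm high, lying in front of the work; origin: middle of its underside
Not all that is in view belongs to the job. Leave any purple look-alike of the part that bears punch_grip alone.

How it is judged:
By the outcome, as a careful person would: the job done as asked, in the order asked, and still so for the second after the job is handed in, with the robot touching nothing.
It also fails if it takes over 67 s, if anything falls off the work surface, if the arm or the gripper's body presses on something with over 40 N, if the wrist force passes 120 N, or if a joint passes its speed limit or range.

## Working session

There is one attempt and no reset: what is moved stays moved. The work goes in short steps, Python scripts to look and compute and a tool call to move; the robot and the scene stay as the last step left them, time stands still between calls to the robot, and variables do not carry over. Pictures are saved under pics/ and viewed, at most 12 in all, crops included, and the job is handed in when it is done.

Besides the shell and the picture viewer there is one more tool, called after "Emit:" as a command line: name --pt "numbers of a row" for each row, then --argument value for the rest. carry_out: Moves the arm, as the interface text tells. Its arguments: {"type":"object","properties":{"delta_pos":{"type":"array"},"spin":{"type":"array"},"fingers":{"type":"number"},"force":{"type":"number"}},"required":["delta_pos","spin"]}

```bash
mkdir -p pics
cat > h.py <<'E'
import numpy as np, cv2, pickle
from scipy.spatial.transform import Rotation as R
from plant import bot
def snap(n,f):
    s=bot.sense(); c=bot.camera(n); c['s']=s
    pickle.dump(c,open(f'pics/{f}.pkl','wb')); cv2.imwrite(f'pics/{f}.png',c['image']); return c
def load(f): return pickle.load(open(f'pics/{f}.pkl','rb'))
def K(c):
    h=c['image'].shape[0]; f=h/2/np.tan(np.radians(c['vfov'])/2)
    return np.array([[f,0,c['cx']],[0,f,c['cy']],[0,0,1.]])
def ext(c): # cam->world R,t
    if c.get('rvec') is not None:
        r=cv2.Rodrigues(np.array(c['rvec'],float))[0]; return r.T, -r.T@np.array(c['tvec'],float).ravel()
    s=c['s']; T=np.eye(4); T[:3,:3]=R.from_euler('xyz',s['eef_rot'],degrees=True).as_matrix(); T[:3,3]=s['position']
    T=T@np.array(c['hand_eye']); return T[:3,:3],T[:3,3]
def ray(c,u,v):
    p=cv2.undistortPoints(np.array([[[u,v]]],float),K(c),np.array(c['dist_coeffs'],float))[0,0]
    return np.array([p[0],p[1],1.])
def pt(c,u,v,z=None):
    d=ray(c,u,v); r,t=ext(c)
    if z is None:
        w=c['z_map'][int(v)-1:int(v)+2,int(u)-1:int(u)+2]; w=w[w>0]; return r@(d*np.median(w))+t if len(w) else None
    d=r@d; return t+d*(z-t[2])/d[2]
def proj(c,P):
    r,t=ext(c); rv=cv2.Rodrigues(r.T)[0]
    return cv2.projectPoints(np.array(P,float).reshape(-1,3),rv,-r.T@t,K(c),np.array(c['dist_coeffs'],float))[0].reshape(-1,2)
def cloud(c):
    h,w=c['z_map'].shape; u,v=np.meshgrid(np.arange(w),np.arange(h))
    p=cv2.undistortPoints(np.stack([u,v],-1).reshape(-1,1,2).astype(float),K(c),np.array(c['dist_coeffs'],float)).reshape(h,w,2)
    r,t=ext(c); P=np.dstack([p,np.ones((h,w))])*c['z_map'][...,None]
    P=P@r.T+t; P[c['z_map']<=0]=np.nan; return P
E
python3 - <<'E'
from h import *
for n in('scene','side','wrist'):
    c=snap(n,n+'0'); print(n,c['vfov'],ext(c)[1],ext(c)[0][:,2])
a=cv2.imread('pics/scene0.png');b=cv2.imread('pics/side0.png')
print(bot.sense())
E
```

```text
scene 55.857114607508464 [ -3.59816442 483.24717786 545.56354849] [ 0.65211968 -0.52777591 -0.5442357 ]
side 53.53872429919031 [438.13241395 671.4133765  648.6673969 ] [ 0.13830258 -0.73105869 -0.66815087]
wrist 65.58685937532016 [ 71.54606258 623.83171957 371.88938959] [ 0.2671311  -0.06345362 -0.96156883]
{'t': 0.15, 'qpos': array([-82.99888508,  24.92546639,   1.42996323,  90.17651838,
        -0.66709701,  64.97397409,  -4.30338247]), 'joint_velocities': array([ 0.07241508, -0.09812575,  0.05967094, -0.20656794,  0.02630184,
        0.06273687, -0.04678438]), 'joint_torque': array([ 2.69832737e-03, -6.70876050e+01,  1.02635924e+00, -3.16446018e+01,
        1.56189397e-02,  9.02346452e-03,  4.03253171e-05]), 'position': array([139.25164547, 608.89609676, 230.7298333 ]), 'eef_rot': array([-1.79932420e+02,  3.54071823e-03,  1.67115760e+02]), 'force': array([ 0.0114145 ,  0.31884685, -1.06418894]), 'wrist_torque': array([ 0.0337983 , -0.02679439,  0.02687377]), 'grasp_force': 0.0, 'finger_gap': 84.9415183012107}
```

View pics/scene0.png

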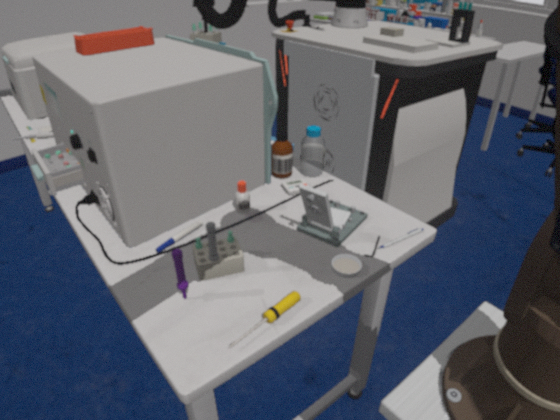

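View pics/side0.png

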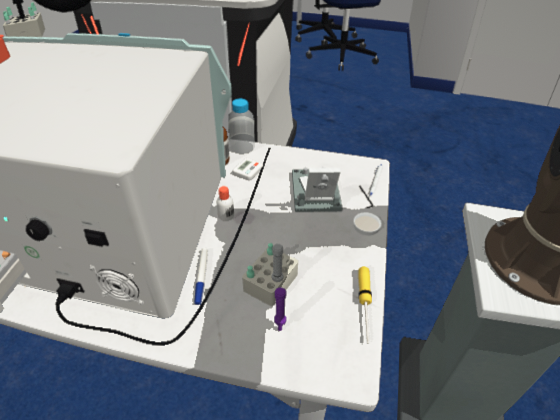

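Both views show the jig with its leaf standing open (scene 333,215; side 318,190). The grey punch stands in the block (scene 212,238; side 278,262), and the purple look-alike is beside it (scene 180,270; side 281,307). Green-capped vials are at scene 199,238 and 232,236. The bottle with the red cap is at scene 242,197 and the dish at 347,265. The only punch candidates are the grey and the purple one, so I choose the grey. Next, a close crop.

Run:
```python
from h import *
a=load('side0')['image'][135:315,225:400]; b=load('scene0')['image'][170:290,170:390]
A=cv2.resize(a,None,fx=3.3,fy=3.3,interpolation=cv2.INTER_CUBIC)[:594]
cv2.imwrite('pics/c1.png',A)
cv2.imwrite('pics/c2.png',cv2.resize(b,None,fx=3.6,fy=3.6,interpolation=cv2.INTER_CUBIC))
for f,l in(('side0',[(278,262),(278,247),(318,190),(318,172),(224,190),(368,222),(281,295)]),('scene0',[(212,226),(212,240),(318,210),(347,264),(242,185),(180,255)])):
    c=load(f)
    for u,v in l: print(f,u,v,pt(c,u,v))
```

```text
side0 278 262 [538.73869187 205.46113914  93.22598554]
side0 278 247 [540.06744492 200.36825978 126.09857371]
side0 318 190 [502.59541498 -36.97575068  68.18896544]
side0 318 172 [503.26883113  -8.21053448 138.64013219]
side0 224 190 [697.14276268  25.2405835   81.90224326]
side0 368 222 [383.44098943 -16.72049586  15.00896713]
side0 281 295 [515.5250361  288.68263274 114.82579893]
scene0 212 226 [534.89117401 199.10163176 123.00139568]
scene0 212 240 [536.20351211 201.64832673  90.92975794]
scene0 318 210 [486.11654076 -28.29378232  89.97013458]
scene0 347 264 [383.01888485 -17.00715161  15.01501198]
scene0 242 185 [693.42049552  23.30095673  78.3060038 ]
scene0 180 255 [509.67379238 280.2222218  111.62774602]
```

View pics/c1.png

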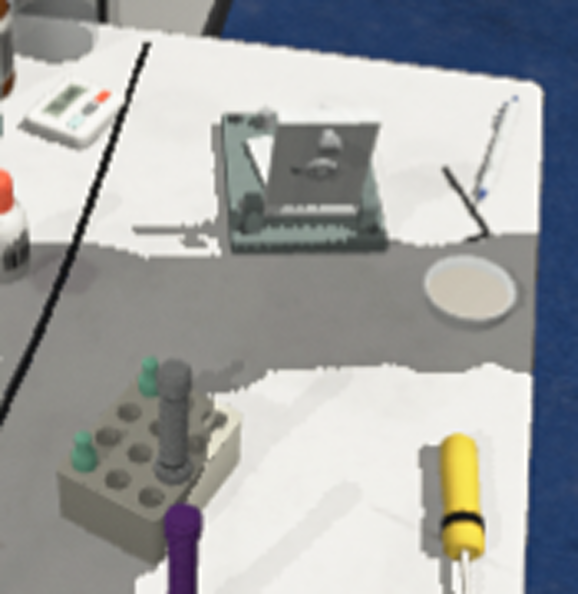

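View pics/c2.png

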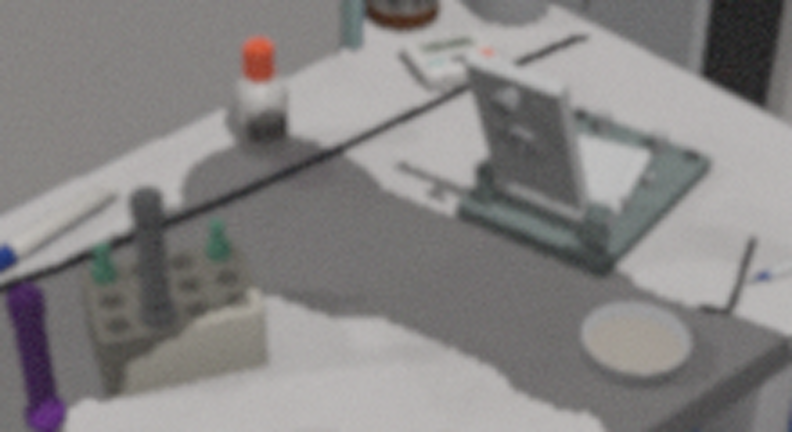

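The crops confirm it: the grey knurled punch stands in the block's outer row on the robot's side (side crop 175,420). The leaf is upright with its knob on the +y face at crop (328,145) and its bush at (320,168). Now I'll fit poses from the depth clouds.

Run:
```python
from h import *
for f in('side0','scene0'):
    c=load(f); P=cloud(c).reshape(-1,3); P=P[np.isfinite(P).all(1)]
    def box(x0,x1,y0,y1,z0,z1): 
        return P[(P[:,0]>x0)&(P[:,0]<x1)&(P[:,1]>y0)&(P[:,1]<y1)&(P[:,2]>z0)&(P[:,2]<z1)]
    print(f,'table z',np.median(box(430,480,100,150,-15,8)[:,2]))
    for nm,q in(('base',box(400,600,-250,40,10.5,17)),('block',box(430,640,120,290,38.5,46)),('dish',box(330,440,-80,50,9,18))):
        r=cv2.minAreaRect(q[:,:2].astype(np.float32)); print(nm,len(q),r,np.median(q[:,2]))
    q=box(410,590,-110,40,45,170)
    m=np.median(q,0)
    for _ in range(6):
        u,s,v=np.linalg.svd(q-q.mean(0),full_matrices=False); d=(q-q.mean(0))@v[2]
        q=q[abs(d)<max(2.5,0)+0] if _ else q[abs(d)<8]
    n=v[2]*np.sign(v[2][1]); print('leaf n',n,'cen',q.mean(0),len(q),q.min(0),q.max(0),'yaw',np.degrees(np.arctan2(-n[0],n[1])),'elev',np.degrees(np.arcsin(n[2])))
    q=box(515,560,175,225,65,125)
    # axis: circle fits on slices
    for a,b in((60,75),(80,100),(112,122)):
        s=q[(q[:,2]>a)&(q[:,2]<b)]
        if len(s)<8: continue
        from scipy.optimize import least_squares
        r0=9.5 if a>110 else 8
        o=least_squares(lambda p:np.hypot(s[:,0]-p[0],s[:,1]-p[1])-r0,s[:,:2].mean(0)+ (s[:,:2].mean(0)-ext(c)[1][:2])/60,loss='soft_l1');print('punch',a,b,len(s),o.x)
    print('cap top',np.median(box(515,560,175,225,127,150),0) if len(box(515,560,175,225,127,150)) else P[0])
    q=box(660,740,-10,60,60,90); print('bottle',q.min(0),q.max(0)) if len(q) else 0
```

```text
side0 table z -0.05172897850832214
base 729 ((491.6808776855469, -91.28052520751953), (146.98468017578125, 220.9363250732422), 76.56458282470703) 14.334887098320337
block 951 ((558.2836303710938, 211.7708740234375), (94.7842025756836, 158.43516540527344), 1.7350761890411377) 41.97149096146791
dish 436 ((385.8210754394531, -18.850364685058594), (58.99018096923828, 61.161521911621094), 33.70934295654297) 14.987259925176659
leaf n [-0.22575471  0.90331124 -0.36477884] cen [494.65288236 -27.52815076  96.9704049 ] 673 [459.33806722 -54.52099796  45.21462247] [528.94530026  -3.24247357 144.52681496] yaw 14.031879713390497 elev -21.39397302506792
punch 60 75 33 [541.71623281 197.96439119]
punch 80 100 66 [541.81245227 198.26676357]
punch 112 122 42 [541.60400017 197.96128823]
cap top [540.76231874 200.45882243 127.86118922]
bottle [689.89992782  -8.07950088  60.00661507] [739.99932212  59.85577618  89.61252134]
scene0 table z 0.4679089905721412
base 839 ((490.2503967285156, -83.18199157714844), (148.76649475097656, 223.29074096679688), 16.905481338500977) 13.525456806165607
block 761 ((556.966796875, 210.14703369140625), (94.32122039794922, 162.24288940429688), 2.1361727714538574) 42.46256167851385
dish 512 ((386.3597412109375, -17.89609718322754), (61.15247344970703, 60.394287109375), 1.1148581504821777) 15.016464663068177
leaf n [-0.22881033  0.90259208 -0.36465513] cen [493.14126126 -26.68180122  95.18422542] 649 [459.7085333  -55.36502777  45.17779781] [530.03753773  -2.38038186 143.08260797] yaw 14.225019294031569 elev -21.38636038164072
punch 60 75 38 [543.30417565 199.39102911]
punch 80 100 70 [543.20909232 199.3456074 ]
punch 112 122 47 [542.36753101 199.56670501]
cap top [3249.31968837  182.11217972  430.54538122]
bottle [688.60928761  -9.27273551  60.1428757 ] [739.89655162  59.48133814  89.91331745]
```

Run:
```python
from h import *
from scipy.optimize import least_squares
for f in('side0','scene0'):
    c=load(f); P=cloud(c).reshape(-1,3); P=P[np.isfinite(P).all(1)]
    n=np.array([-.2273,.903,-.3647]); n/=np.linalg.norm(n)
    yaw=np.arctan2(-n[0],n[1]); ex=np.array([np.cos(yaw),np.sin(yaw),0]); ey=np.array([-np.sin(yaw),np.cos(yaw),0])
    q=P[(P[:,0]>410)&(P[:,0]<590)&(P[:,1]>-110)&(P[:,1]<40)&(P[:,2]>48)&(P[:,2]<170)]
    d=q@n; d0=np.median(d); q=q[abs(d-d0)<2.5]
    x=q@ex; xc=(np.percentile(x,1)+np.percentile(x,99))/2
    # hinge: y s.t. point on plane d0-5 at z=34
    yh=(d0-5-34*n[2])/np.hypot(n[0],n[1])
    H=ex*xc+ey*yh; J=H-60*ey; print(f,np.degrees(yaw),'width',np.ptp(np.percentile(x,[1,99])),'H',H[:2],'jig',J[:2],'top z',q[:,2].max())
    ld=np.cross(ex,n)*1; ld*=np.sign(ld[2]); B=H+[0,0,34]+ld*60+n*8; 
    K2=H+[0,0,34]+ld*104+n*18
    cor=[J+a*55*ex+b*75*ey+[0,0,14] for a in(-1,1) for b in(-1,1)]
    print('bush px',proj(c,B),'knob',proj(c,K2),'corners',proj(c,cor).round(1).tolist())
```

```text
side0 14.128769064828285 width 63.41775893027642 H [501.93248968 -56.66513311] jig [ 516.57860778 -114.85010733] top z 144.52681496222863
bush px [[321.60162652 186.31481562]] knob [[324.27549779 179.93037963]] corners [[334.0, 168.0], [342.3, 206.8], [291.3, 168.3], [294.6, 207.5]]
scene0 14.128769064828285 width 63.912356826882956 H [501.43342577 -54.86863175] jig [ 516.07954386 -113.05360597] top z 143.0826079691662
bush px [[314.61807979 209.87191522]] knob [[308.94863107 199.91006971]] corners [[367.7, 213.0], [337.6, 243.2], [329.0, 198.9], [296.2, 225.8]]
```

Emit:
carry_out --pt "0.537 -0.988 0" --pt "0.537 -0.988 0" --pt "0.537 -0.988 0" --pt "0.537 -0.988 0" --pt "0.537 -0.988 0" --pt "0.537 -0.988 0" --pt "0.537 -0.988 0" --pt "0.537 -0.988 0" --pt "0.537 -0.988 0" --pt "0.537 -0.988 0" --pt "0.537 -0.988 0" --pt "0.537 -0.988 0" --pt "0.537 -0.988 0" --pt "0.537 -0.988 0" --pt "0.537 -0.988 -0.2" --pt "0.537 -0.988 -0.4" --pt "0.537 -0.988 -0.7" --pt "0.537 -0.988 -0.8" --pt "0.537 -0.988 -0.8" --pt "0.537 -0.988 -0.8" --spin '[0.225, 0.225, 0.225, 0.225, 0.225, 0.225, 0.225, 0.225, 0.225, 0.225, 0.225, 0.225, 0.225, 0.225, 0.225, 0.225, 0.225, 0.225, 0.225, 0.225]' --fingers -1 --force 60

```text
t: 2.65
position: [462.0, 15.6, 119.6]
eef_rot: [180.0, 0.0, -165.8]
force: [0.4, 1.2, 0.2]
finger_gap: -0.1
grasp_force: 0.0
```

Emit:
carry_out --pt "0.081 -0.323 -0.1" --pt "0.081 -0.323 0" --pt "0.081 -0.323 0" --pt "0.081 -0.323 0" --pt "0.081 -0.323 0" --pt "0.081 -0.323 0" --pt "0.081 -0.323 0" --spin '[0, 0, 0, 0, 0, 0, 0]'

```text
t: 3.52
position: [478.8, -52.0, 117.4]
eef_rot: [180.0, 0.0, -165.9]
force: [-0.4, 0.8, -0.4]
finger_gap: 0.2
grasp_force: 0.6
```

Emit:
carry_out --pt "0.081 -0.323 0" --pt "0.081 -0.323 0" --pt "0.081 -0.323 0" --pt "0.081 -0.323 0" --pt "0.081 -0.323 0" --pt "0 0 0" --spin '[0, 0, 0, 0, 0, 0]'

```text
t: 4.28
position: [490.9, -101.0, 117.4]
eef_rot: [-180.0, 0.0, -166.0]
force: [-0.6, 0.4, -1.1]
finger_gap: 0.3
grasp_force: 0.0
```

Emit:
carry_out --pt "0.081 -0.323 0" --pt "0.081 -0.323 -0.1" --pt "0.081 -0.323 -0.2" --pt "0.081 -0.323 -0.3" --pt "0.081 -0.323 -0.3" --pt "0.049 -0.194 -0.3" --pt "0 0 -0.3" --pt "0 0 -0.3" --pt "0 0 0" --pt "0 0 0" --pt "0 0 0" --spin '[0, 0, 0, 0, 0, 0, 0, 0, 0, 0, 0]'

```text
t: 5.65
position: [504.6, -154.0, 63.7]
eef_rot: [-180.0, 0.0, -165.9]
force: [0.6, -0.3, -0.5]
finger_gap: 0.1
grasp_force: 0.0
```

Run:
```python
from h import *
for f in('side','scene'):
    c=snap(f,f+'1'); P=cloud(c).reshape(-1,3); P=P[np.isfinite(P).all(1)]
    H=np.array([501.7,-55.8]); a=np.radians(14.13); x=(P[:,:2]-H)@[np.cos(a),np.sin(a)]; y=(P[:,:2]-H)@[-np.sin(a),np.cos(a)]
    for y0 in(-20,-40,-80,-100):
        m=(abs(y-y0)<4)&(x>12)&(x<30)&(P[:,2]>5)&(P[:,2]<130); print(f,y0,m.sum(),np.median(P[m,2]) if m.sum() else None)
```

```text
side -20 16 39.621847003296125
side -40 18 39.727943676034954
side -80 13 39.5017291562159
side -100 13 39.62240040571646
scene -20 17 38.290118902168274
scene -40 13 38.104725413658
scene -80 14 38.520528411532496
scene -100 12 38.468132864344966
```

Emit:
carry_out --pt "0 0 -0.3" --pt "0 0 -0.3" --pt "0 0 -0.15" --pt "0 0 -0.1" --pt "0 0 -0.03" --spin '[0, 0, 0, 0, 0]'

```text
t: 6.38
position: [504.0, -154.1, 38.6]
eef_rot: [179.9, 0.0, -165.9]
force: [-12.2, 3.1, 41.9]
finger_gap: -0.1
grasp_force: 20.9
```

Emit:
carry_out --pt "0 0 0.5" --pt "-0.3 0 0.8" --pt "-0.5 0 0.8" --pt "-0.5 0 0.8" --pt "0 0 0" --spin '[0, 0, 0, 0, 0]'

```text
t: 7.0
position: [465.5, -154.4, 125.3]
eef_rot: [-180.0, 0.1, -165.9]
force: [0.6, -0.5, -0.1]
finger_gap: 0.0
grasp_force: 0.0
```

Run:
```python
from h import *
w=snap('wrist','w1'); s=snap('side','s2'); c=snap('scene','c2b')
J=[516.3,-114,42]
for x in(w,s,c): print(proj(x,J))
u,v=proj(w,J)[0].astype(int); im=w['image']; 
cv2.imwrite('pics/v1.png',cv2.resize(im[max(0,v-70):v+70,max(0,u-95):u+95],None,fx=4,fy=4,interpolation=cv2.INTER_CUBIC)); print(max(0,u-95),max(0,v-70))
```

```text
[[313.97243177 290.36153375]]
[[316.29913469 177.62454925]]
[[334.08721652 209.19920397]]
218 220
```

View pics/v1.png

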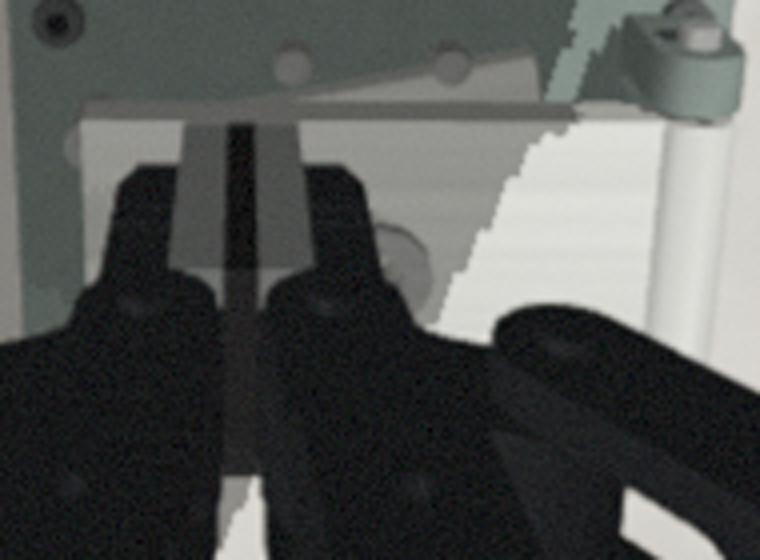

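The wrist view shows the leaf lying level, but the fingers mostly hide the bush collar (crop 405,275). I'll back off for a clear look.

Emit:
carry_out --pt "-0.8 0.4 0" --pt "-0.8 0.4 0" --pt "0 0.2 0" --pt "0 0 0" --spin '[0, 0, 0, 0]'

```text
t: 7.65
position: [418.1, -123.7, 123.6]
eef_rot: [-180.0, 0.0, -165.8]
force: [0.4, 0.7, 1.5]
finger_gap: -0.5
grasp_force: 0.0
```

Run:
```python
from h import *
w=snap('wrist','w2'); 
J=[516.3,-114,42]; print(proj(w,J))
u,v=proj(w,J)[0].astype(int); im=w['image']; x0,y0=max(0,u-70),max(0,v-50)
cv2.imwrite('pics/v2.png',cv2.resize(im[y0:v+50,x0:u+70],None,fx=5,fy=5,interpolation=cv2.INTER_CUBIC)); print(x0,y0)
```

```text
[[260.69214343 334.94676428]]
190 284
```

View pics/v2.png

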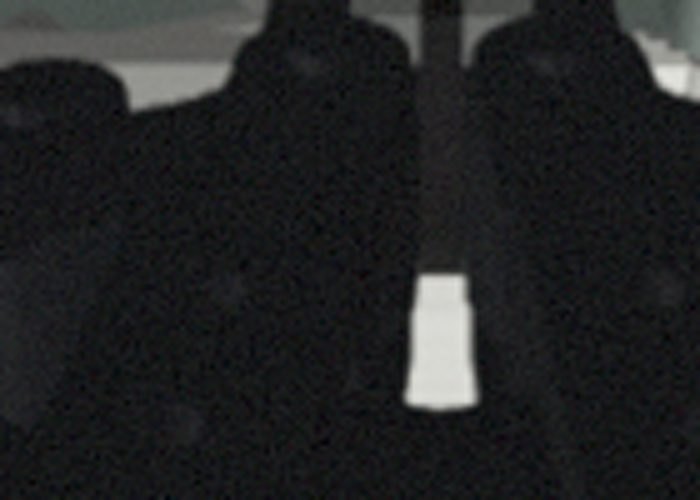

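The wrist image's up direction is world −x, so backing off made it worse: only black finger bodies are visible. I'll move past the bush to +x instead.

Emit:
carry_out --pt "0.9 0.05 0.2" --pt "0.9 0.05 0.2" --pt "0.9 0.05 0.2" --pt "0.9 0.05 0" --pt "0.9 0.05 0" --pt "0.9 0.05 0" --pt "0 0 0" --spin '[0, 0, 0, 0, 0, 0, 0]'

```text
t: 8.57
position: [581.7, -115.1, 141.3]
eef_rot: [-180.0, 0.0, -165.8]
force: [-1.3, -0.5, 0.1]
finger_gap: -0.2
grasp_force: 0.0
```

Run:
```python
from h import *
w=snap('wrist','w3'); 
J=[516.3,-114,42]; print(proj(w,J))
u,v=proj(w,J)[0].astype(int); im=w['image']; x0,y0=max(0,u-40),max(0,v-30)
cv2.imwrite('pics/v3.png',cv2.resize(im[y0:v+30,x0:u+40],None,fx=9,fy=9,interpolation=cv2.INTER_CUBIC)); print(x0,y0)
```

```text
[[303.04463164 126.42997643]]
263 96
```

View pics/v3.png

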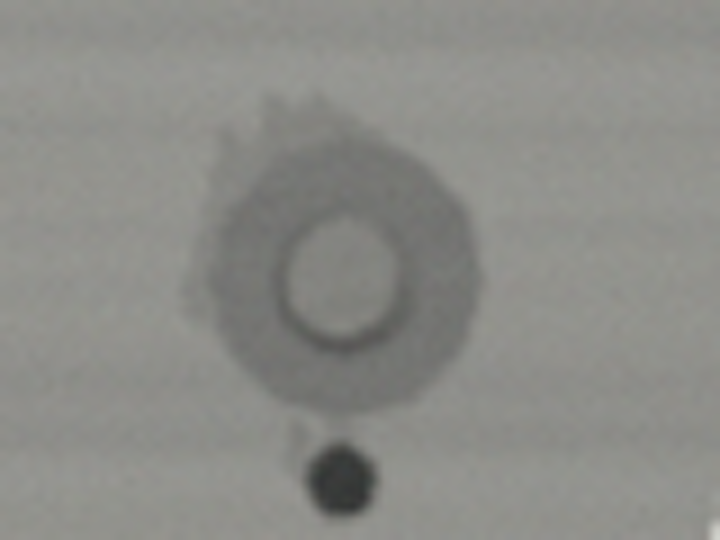

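The collar is clear: centre at crop (348,277), i.e. pixel (301.2,126.2), with a 29.7 px diameter, which matches 22 mm. I'll measure the punch cap with the same wrist camera at the same yaw so calibration errors cancel. First a check of the oven clearance.

Run:
```python
from h import *
w=load('w3'); print(pt(w,301.2,126.2,42.), pt(w,301,110))
for f in('side0','scene0'):
    P=cloud(load(f)).reshape(-1,3)
    for y0 in(100,150,200,250,300,350):
        m=(abs(P[:,1]-y0)<25)&(P[:,2]>90)&(P[:,2]<450)&(P[:,0]>570)&(P[:,0]<1200); print(f,y0,m.sum(),np.nanmin(P[m,0]) if m.any() else None)
```

```text
[ 516.46850777 -115.32021634   42.        ] [ 505.68346611 -118.10704023   37.55488686]
side0 100 3646 724.645633281787
side0 150 4090 719.6481163840765
side0 200 4503 714.3715562770117
side0 250 4986 708.7266853992991
side0 300 19936 705.9835856177076
side0 350 712 776.257311112767
scene0 100 3200 723.4565927168642
scene0 150 3533 717.8059814201747
scene0 200 3841 712.6125176030297
scene0 250 3935 707.860264855048
scene0 300 7742 705.0504902977555
scene0 350 637 775.0009175956484
```

Emit:
carry_out --pt "0.07 0.95 0.4" --pt "0.07 0.95 0.4" --pt "0.07 0.95 0.4" --pt "0.07 0.95 0.4" --pt "0.07 0.95 0.4" --pt "0.07 0.95 0.4" --pt "0.07 0.95 0.4" --pt "0.07 0.95 0" --pt "0.07 0.95 0" --pt "0.07 0.95 0" --pt "0.07 0.95 0" --pt "0 0 0" --pt "0 0 0" --spin '[0, 0, 0, 0, 0, 0, 0, 0, 0, 0, 0, 0, 0]' --fingers 0

```text
t: 10.25
position: [602.3, 197.1, 225.7]
eef_rot: [-180.0, -0.0, -165.9]
force: [-0.7, -0.7, 0.0]
finger_gap: 42.8
grasp_force: 0.0
```

Run:
```python
from h import *
w=snap('wrist','w4'); print(w['s']['position'],w['s']['eef_rot'])
J=[542.3,198.8,126]; print(proj(w,J))
u,v=proj(w,J)[0].astype(int); im=w['image']; x0,y0=max(0,u-60),max(0,v-45)
cv2.imwrite('pics/v4.png',cv2.resize(im[y0:v+45,x0:u+60],None,fx=6,fy=6,interpolation=cv2.INTER_CUBIC)); print(x0,y0)
```

```text
[602.25516472 197.10014027 225.72668875] [-1.79952410e+02 -3.41292869e-02 -1.65936820e+02]
[[301.68033973 134.26681772]]
241 89
```

View pics/v4.png

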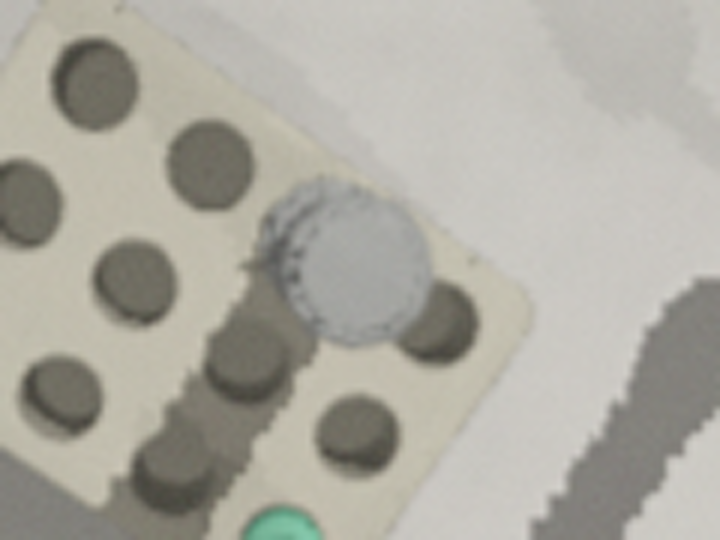

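The wrist view shows the punch cap centred at crop (355,264), with block pockets at (95,85), (210,166) and (437,322). That puts the punch's own pocket, third in the outer row, near (324,245).

Run:
```python
from h import *
w=load('w4')
f=lambda x,y,z:pt(w,(x+.5)/6-.5+241,(y+.5)/6-.5+89,z)
print(f(355,264,126.),f(324,245,42.)); a=f(95,85,42.);b=f(210,166,42.);c=f(437,322,42.);print(a,b,c,(a+2*c)/3,np.linalg.norm(a-c))
print(proj(w,[f(324,245,42.)+[0,0,84]]))
```

```text
[541.49675771 197.1419541  126.        ] [542.13867148 197.67764315  42.        ]
[527.21164796 156.30561741  42.        ] [534.72009059 176.88023703  42.        ] [549.45633704 218.6830989   42.        ] [542.04144068 197.89060507  42.        ] 66.22519452358735
[[300.23559714 133.65652853]]
```

Emit:
carry_out --pt "-0.67 0.01 -0.5" --pt "-0.67 0.01 -0.7" --pt "-0.67 0 -0.8" --pt "0 0 0" --pt "0 0 -0.6" --pt "0 0 -0.7" --pt "0 0 -0.7" --pt "0 0 -0.6" --pt "0 0 -0.4" --pt "0 0 -0.15" --pt "0 0 0" --spin '[0, 0, 0, 0, 0, 0, 0, 0, 0, 0, 0]'

```text
t: 11.68
position: [542.6, 198.9, 71.7]
eef_rot: [-180.0, 0.0, -165.9]
force: [-0.4, -0.0, 0.6]
finger_gap: 42.9
grasp_force: 0.0
```

Emit:
carry_out --pt "0 0 0" --pt "0 0 0" --pt "0 0 0" --pt "0 0 0" --pt "0 0 0" --pt "0 0 0" --spin '[0, 0, 0, 0, 0, 0]' --fingers -1 --force 80

```text
t: 12.42
position: [542.6, 199.2, 71.9]
eef_rot: [180.0, 0.1, -165.9]
force: [0.0, -0.4, 5.4]
finger_gap: 14.9
grasp_force: 77.8
```

Run:
```python
from h import *
for i in range(3): s=bot.sense(); print(s['position'],s['finger_gap'],s['force'])
snap('side','s5'); snap('scene','c5')
for a,b,J in(('side0','s5',None),('scene0','c5',None)):
    p=proj(load(a),[542.3,198.8,55])[0].astype(int); 
    x,y=p
    A=[load(k)['image'][y-25:y+15,x-25:x+25] for k in(a,b)]
    cv2.imwrite(f'pics/v5{a}.png',cv2.resize(np.hstack(A),None,fx=5,fy=5,interpolation=cv2.INTER_CUBIC))
cv2.imwrite('pics/v5.png',np.vstack([cv2.imread('pics/v5side0.png'),cv2.imread('pics/v5scene0.png')]))
```

```text
[542.56301075 199.2198129   71.92980954] 14.864550612431367 [ 0.01124719 -0.35918613  5.38418936]
[542.56301075 199.2198129   71.92980954] 14.864550612431367 [ 0.01124719 -0.35918613  5.38418936]
[542.56301075 199.2198129   71.92980954] 14.864550612431367 [ 0.01124719 -0.35918613  5.38418936]
```

View pics/v5.png

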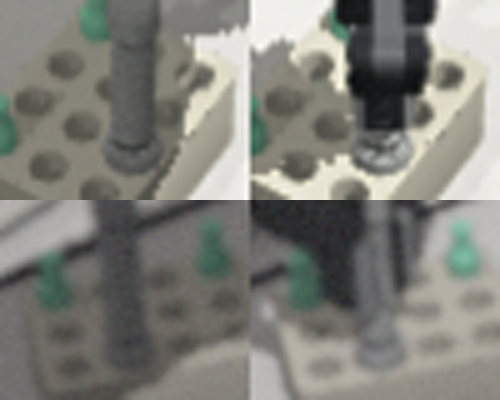

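Emit:
carry_out --pt "0 0 0.2" --pt "0 0 0.6" --pt "0 0 0.9" --pt "0 0 0.96" --pt "-0.077 -0.948 0" --pt "-0.077 -0.948 0" --pt "-0.077 -0.948 0" --pt "-0.077 -0.948 0" --pt "-0.077 -0.948 0" --pt "-0.077 -0.948 0" --pt "-0.077 -0.948 0" --pt "-0.077 -0.948 0" --pt "-0.077 -0.948 0" --pt "-0.077 -0.948 0" --pt "-0.077 -0.948 0" --pt "0 0 0" --pt "0 0 0" --spin '[0, 0, 0, 0, 0, 0, 0, 0, 0, 0, 0, 0, 0, 0, 0, 0, 0]'

```text
t: 14.65
position: [516.8, -113.2, 151.8]
eef_rot: [180.0, 0.0, -165.9]
force: [0.4, 1.2, -2.0]
finger_gap: 14.0
grasp_force: 78.0
```

Emit:
carry_out --pt "0 0 -0.4" --pt "0 0 -0.4" --pt "0 0 -0.4" --pt "0 0 0" --pt "0 0 0" --spin '[0, 0, 0, 0, 0]'

```text
t: 15.28
position: [516.8, -113.9, 115.2]
eef_rot: [-180.0, -0.0, -165.9]
force: [0.6, -0.3, -0.9]
finger_gap: 14.4
grasp_force: 78.0
```

Run:
```python
from h import *
s=bot.sense(); print(s['position'],s['force'],s['finger_gap'])
o=[]
for n in('side','scene'):
    c=snap(n,n+'6'); z=s['position'][2]+18.1-81
    P=cloud(c).reshape(-1,3)
    x,y=proj(c,[516.4,-114.5,55])[0].astype(int); print(n,x-28,y-24,proj(c,[517,-114,z]),proj(c,[516.4,-114.5,42]))
    o.append(cv2.resize(c['image'][y-24:y+24,x-28:x+28],None,fx=9,fy=9,interpolation=cv2.INTER_CUBIC))
cv2.imwrite('pics/v6.png',cv2.resize(np.hstack(o),None,fx=.79,fy=.79))
```

```text
[ 516.75826618 -113.90455728  115.17141557] [ 0.58250552 -0.2804502  -0.93889754] 14.352873064631334
side 288 149 [[316.29571279 174.14776372]] [[316.28910072 177.49331891]]
scene 306 180 [[334.21969957 205.37873934]] [[334.20454354 209.10857763]]
```

View pics/v6.png

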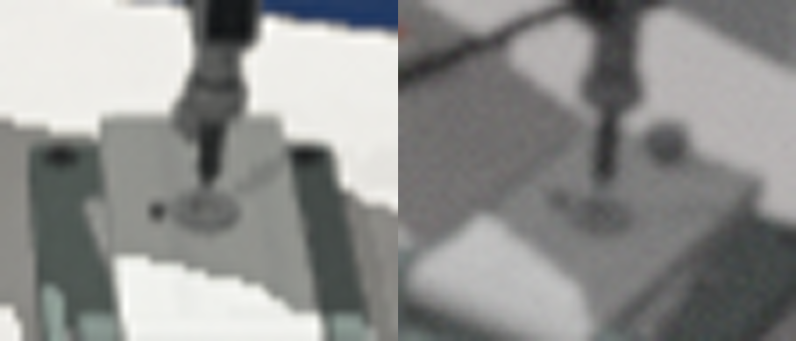

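Both views show the tip directly above the bush (side 207 vs 206, scene 603 vs 603 in the crop). Descending.

Emit:
carry_out --pt "0 0 -0.15" --pt "0 0 -0.15" --pt "0 0 -0.1" --pt "0 0 -0.03" --pt "0 0 0" --spin '[0, 0, 0, 0, 0]'

```text
t: 16.0
position: [516.7, -113.8, 102.2]
eef_rot: [180.0, -0.0, -165.9]
force: [-0.4, 0.6, -1.2]
finger_gap: 14.6
grasp_force: 78.0
```

Emit:
carry_out --pt "0 0 -0.07" --pt "0 0 -0.07" --pt "0 0 -0.07" --pt "0 0 -0.07" --pt "0 0 0" --spin '[0, 0, 0, 0, 0]'

```text
t: 16.62
position: [516.6, -113.8, 93.7]
eef_rot: [180.0, -0.0, -165.9]
force: [-0.7, 0.7, -1.4]
finger_gap: 14.2
grasp_force: 78.0
```

Emit:
carry_out --pt "0 0 -0.06" --pt "0 0 -0.06" --pt "0 0 -0.04" --pt "0 0 0" --spin '[0, 0, 0, 0]'

```text
t: 17.12
position: [516.6, -113.8, 89.0]
eef_rot: [180.0, -0.0, -165.9]
force: [0.1, -0.7, -2.0]
finger_gap: 14.8
grasp_force: 78.0
```

Emit:
carry_out --pt "0 0 -0.04" --pt "0 0 -0.03" --pt "0 0 0" --spin '[0, 0, 0]'

```text
t: 17.5
position: [516.7, -113.8, 86.9]
eef_rot: [180.0, -0.0, -165.9]
force: [-0.0, 0.2, -1.8]
finger_gap: 14.2
grasp_force: 78.0
```

Emit:
carry_out --pt "0 0 -0.04" --pt "0 0 -0.02" --pt "0 0 0" --spin '[0, 0, 0]'

```text
t: 17.88
position: [516.7, -113.8, 85.2]
eef_rot: [180.0, -0.0, -165.9]
force: [-0.5, -0.4, -1.3]
finger_gap: 14.3
grasp_force: 78.0
```

Emit:
carry_out --pt "0 0 -0.04" --pt "0 0 -0.02" --pt "0 0 0" --spin '[0, 0, 0]'

```text
t: 18.25
position: [516.7, -113.8, 83.4]
eef_rot: [180.0, -0.0, -165.9]
force: [-0.3, 0.4, -0.6]
finger_gap: 14.5
grasp_force: 78.0
```

Emit:
carry_out --pt "0 0 -0.03" --pt "0 0 -0.02" --pt "0 0 0" --spin '[0, 0, 0]'

```text
t: 18.62
position: [516.9, -113.9, 82.1]
eef_rot: [-180.0, 0.0, -165.9]
force: [-1.5, -0.1, 2.0]
finger_gap: 14.1
grasp_force: 78.1
```

Emit:
carry_out --pt "0 0 -0.02" --pt "0 0 -0.01" --pt "0 0 0" --spin '[0, 0, 0]'

```text
t: 19.0
position: [516.9, -113.8, 81.1]
eef_rot: [-180.0, 0.0, -165.9]
force: [-0.5, -0.4, 5.4]
finger_gap: 14.5
grasp_force: 78.1
```

Emit:
carry_out --pt "0 0 -0.02" --pt "0 0 -0.01" --pt "0 0 0" --spin '[0, 0, 0]'

```text
t: 19.38
position: [517.0, -113.9, 80.4]
eef_rot: [-180.0, 0.0, -165.9]
force: [-1.5, -0.0, 6.7]
finger_gap: 14.6
grasp_force: 78.1
```

Emit:
carry_out --pt "0 0 -0.02" --pt "0 0 0" --spin '[0, 0]'

```text
t: 19.62
position: [517.0, -113.8, 79.9]
eef_rot: [-180.0, 0.0, -165.9]
force: [-1.1, 0.4, 8.4]
finger_gap: 14.6
grasp_force: 78.2
```

Emit:
carry_out --pt "0 0 -0.02" --pt "0 0 0" --spin '[0, 0]'

```text
t: 19.88
position: [517.1, -113.9, 79.4]
eef_rot: [-180.0, 0.0, -165.9]
force: [-1.5, 1.2, 9.6]
finger_gap: 14.3
grasp_force: 78.4
```

Emit:
carry_out --pt "0 0 -0.02" --pt "0 0 0" --spin '[0, 0]'

```text
t: 20.12
position: [517.2, -113.9, 78.9]
eef_rot: [-180.0, 0.1, -165.9]
force: [-1.9, 1.0, 10.5]
finger_gap: 14.5
grasp_force: 78.6
```

Emit:
carry_out --pt "0 0 0" --pt "0 0 -0.015" --pt "0 0 0" --spin '[0, 0, 0]' --force 115

```text
t: 20.5
position: [517.2, -113.9, 78.6]
eef_rot: [-180.0, 0.1, -165.9]
force: [-1.8, 1.0, 13.2]
finger_gap: 14.3
grasp_force: 111.8
```

Run:
```python
from h import *
s=bot.sense(); print(s['position'],s['force'],s['wrist_torque'])
o=[]
for n in('side','scene'):
    c=snap(n,n+'7')
    x,y=proj(c,[516.4,-114.5,70])[0].astype(int); print(x-28,y-24)
    o.append(cv2.resize(c['image'][y-24:y+24,x-28:x+28],None,fx=7,fy=7,interpolation=cv2.INTER_CUBIC))
cv2.imwrite('pics/v7.png',np.hstack(o))
```

```text
[ 517.24473194 -113.94600602   78.59882577] [-1.80537569  0.97732169 13.24376197] [ 0.1632766   0.56912616 -0.01443729]
289 144
307 174
```

View pics/v7.png

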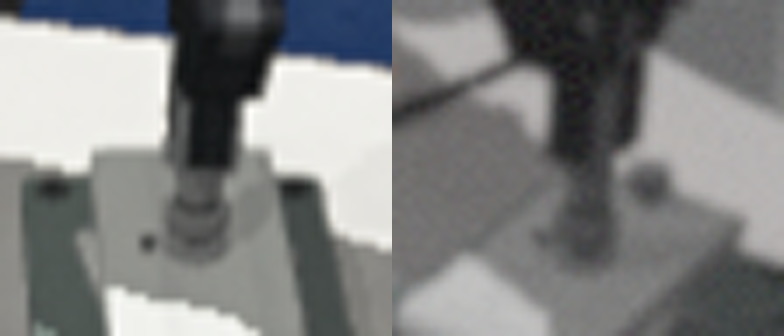

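The punch is in the bush and looks upright, with its shoulder just above the collar. The load has reached about 14 N, so I'll take small steps.

Emit:
carry_out --pt "0 0 -0.012" --pt "0 0 0" --spin '[0, 0]'

```text
t: 20.85
position: [517.3, -113.9, 78.3]
eef_rot: [-180.0, 0.1, -165.9]
force: [-1.7, 0.0, 12.7]
finger_gap: 13.7
grasp_force: 111.8
```

Emit:
carry_out --pt "0 0 -0.012" --pt "0 0 0" --spin '[0, 0]'

```text
t: 21.1
position: [517.3, -114.0, 78.0]
eef_rot: [-180.0, 0.1, -165.9]
force: [-2.0, 0.3, 14.2]
finger_gap: 13.9
grasp_force: 111.8
```

Emit:
carry_out --pt "0 0 -0.012" --pt "0 0 0" --spin '[0, 0]'

```text
t: 21.35
position: [517.3, -113.9, 77.7]
eef_rot: [-180.0, 0.1, -165.9]
force: [-1.6, -0.4, 15.3]
finger_gap: 13.8
grasp_force: 111.9
```

Emit:
carry_out --pt "-0.015 0 0" --pt "0 0 0" --spin '[0, 0]'

```text
t: 21.6
position: [517.1, -114.0, 77.8]
eef_rot: [-180.0, 0.1, -165.9]
force: [-1.2, 0.3, 14.3]
finger_gap: 13.5
grasp_force: 111.9
```

Emit:
carry_out --pt "-0.01 0 -0.012" --pt "0 0 0" --spin '[0, 0]'

```text
t: 21.85
position: [517.1, -114.0, 77.6]
eef_rot: [-180.0, 0.1, -165.9]
force: [-1.3, 1.0, 16.2]
finger_gap: 13.8
grasp_force: 111.9
```

Emit:
carry_out --pt "0 0 -0.01" --pt "0 0 0" --spin '[0, 0]'

```text
t: 22.1
position: [516.8, -113.9, 76.8]
eef_rot: [-180.0, 0.1, -165.9]
force: [0.5, -0.2, 8.3]
finger_gap: 13.8
grasp_force: 111.9
```

Snapped: the force fell from 16 to 8 N while pressing. Stopping there and withdrawing straight up, then back over the block.

Emit:
carry_out --pt "0 0 0.1" --pt "0 0 0.2" --pt "0 0 0.4" --pt "0 0 0.6" --pt "0 0 0.7" --pt "0 0 0.7" --pt "0 0 0" --pt "0 0 0" --spin '[0, 0, 0, 0, 0, 0, 0, 0]'

```text
t: 23.1
position: [515.3, -113.6, 156.5]
eef_rot: [180.0, -0.1, -165.9]
force: [0.3, -0.2, -1.4]
finger_gap: 14.0
grasp_force: 112.0
```

Emit:
carry_out --pt "0.0792 0.948 0" --pt "0.0792 0.948 0" --pt "0.0792 0.948 0" --pt "0.0792 0.948 0" --pt "0.0792 0.948 0" --pt "0.0792 0.948 0" --pt "0.0792 0.948 0" --pt "0.0792 0.948 0" --pt "0.0792 0.948 0" --pt "0.0792 0.948 0" --pt "0.0792 0.948 0" --pt "0 0 0" --pt "0 0 0" --spin '[0, 0, 0, 0, 0, 0, 0, 0, 0, 0, 0, 0, 0]'

```text
t: 24.72
position: [541.5, 198.2, 156.2]
eef_rot: [-180.0, -0.1, -165.9]
force: [0.4, -0.7, -1.5]
finger_gap: 13.7
grasp_force: 112.2
```

Run:
```python
from h import *
s=bot.sense(); print(s['position'],s['force'])
for f in('side','scene'):
    c=snap(f,f+'8'); P=cloud(c).reshape(-1,3); P=P[np.isfinite(P).all(1)]
    H=np.array([501.7,-55.8]); a=np.radians(14.13); x=(P[:,:2]-H)@[np.cos(a),np.sin(a)]; y=(P[:,:2]-H)@[-np.sin(a),np.cos(a)]
    for y0 in(-20,-100):
        m=(abs(y-y0)<4)&(x>12)&(x<30)&(P[:,2]>5)&(P[:,2]<130); print(f,y0,m.sum(),np.median(P[m,2]))
    q=P[(abs(P[:,0]-542)<22)&(abs(P[:,1]-198)<22)]
    for z0 in range(60,122,4):
        m=abs(q[:,2]-z0)<2
        if m.sum()>3: print(z0,m.sum(),q[m].mean(0)[:2],np.ptp(q[m],0)[:2])
```

```text
[541.49697281 198.21996211 156.16086707] [ 0.40368661 -0.74946025 -1.54344437]
side -20 20 39.92744933508396
side -100 10 39.74002062786491
100 8 [540.3970161 200.1968158] [6.8423147  3.74664619]
104 6 [539.2341834  200.87740071] [6.96358503 2.33236823]
108 8 [540.03426343 201.04041267] [7.0340345  2.77790553]
112 9 [539.19295528 200.39919104] [7.21703276 5.12642432]
116 7 [541.13082861 200.97061641] [5.50330194 2.46983177]
scene -20 15 38.052502666829184
scene -100 12 38.31448650709103
100 5 [539.43217866 199.15289   ] [3.11852406 5.28909584]
104 7 [539.52573206 199.86481588] [4.89553719 4.73659246]
108 7 [539.60294125 198.75420512] [5.56750769 7.0744459 ]
112 7 [538.47303381 199.97639543] [7.32625152 8.09377745]
116 9 [538.93120434 200.81451869] [5.98922203 4.75916528]
120 4 [538.78238189 200.38883033] [3.4057872  4.51205187]
```

Emit:
carry_out --pt "0.03 0.03 -0.5" --pt "0 0 -0.6" --pt "0 0 -0.4" --pt "0 0 -0.2" --pt "0 0 -0.1" --pt "0 0 -0.07" --pt "0 0 0" --spin '[0, 0, 0, 0, 0, 0, 0]'

```text
t: 25.7
position: [543.1, 200.0, 101.2]
eef_rot: [180.0, 0.0, -165.9]
force: [0.5, -0.2, -2.3]
finger_gap: 13.6
grasp_force: 112.2
```

Emit:
carry_out --pt "-0.01 -0.02 -0.2" --pt "0 0 -0.25" --pt "0 0 -0.25" --pt "0 0 -0.15" --pt "0 0 0" --pt "0 0 0" --spin '[0, 0, 0, 0, 0, 0]'

```text
t: 26.45
position: [542.9, 199.4, 75.7]
eef_rot: [180.0, 0.0, -165.9]
force: [-0.1, -0.9, -1.3]
finger_gap: 14.1
grasp_force: 112.2
```

Emit:
carry_out --pt "0 0 -0.04" --pt "0 0 -0.03" --pt "0 0 0" --spin '[0, 0, 0]'

```text
t: 26.82
position: [542.7, 199.3, 73.4]
eef_rot: [180.0, -0.0, -165.9]
force: [-0.7, 0.3, -1.2]
finger_gap: 14.0
grasp_force: 112.2
```

Emit:
carry_out --pt "0 0 -0.03" --pt "0 0 -0.02" --pt "0 0 0" --spin '[0, 0, 0]'

```text
t: 27.2
position: [542.8, 199.4, 72.2]
eef_rot: [180.0, 0.0, -165.9]
force: [-1.1, 0.3, 2.1]
finger_gap: 13.6
grasp_force: 112.2
```

Emit:
carry_out --pt "0 0 -0.02" --pt "0 0 0" --spin '[0, 0]'

```text
t: 27.45
position: [542.9, 199.4, 72.0]
eef_rot: [180.0, 0.0, -165.9]
force: [-2.1, -1.0, 8.1]
finger_gap: 14.0
grasp_force: 112.5
```

Stiff contact means the shoulder is on the block. Releasing.

Emit:
carry_out --pt "0 0 0" --pt "0 0 0" --pt "0 0 0" --pt "0 0 0" --pt "0 0 0" --spin '[0, 0, 0, 0, 0]' --fingers 0

```text
t: 28.08
position: [542.7, 199.3, 71.3]
eef_rot: [180.0, -0.0, -165.9]
force: [-0.5, -1.1, -0.9]
finger_gap: 42.5
grasp_force: 0.0
```

Emit:
carry_out --pt "0 0 0.2" --pt "0 0 0.5" --pt "0 0 0.9" --pt "0 0 0.9" --pt "0 0 0.9" --pt "0 0 0.9" --pt "-0.9 0 0.5" --pt "-0.9 0 0" --pt "-0.9 0 0" --pt "-0.9 0 0" --pt "0 0 0" --pt "0 0 0" --pt "0 0 0" --spin '[0, 0, 0, 0, 0, 0, 0, 0, 0, 0, 0, 0, 0]'

```text
t: 29.7
position: [435.6, 199.3, 215.7]
eef_rot: [-180.0, 0.0, -165.9]
force: [0.6, 0.5, 0.1]
finger_gap: 42.8
grasp_force: 0.0
```

Run:
```python
from h import *
from scipy.optimize import least_squares
print(bot.sense()['position'],bot.sense()['force'])
for f in('side','scene'):
    c=snap(f,f+'9'); P=cloud(c).reshape(-1,3); P=P[np.isfinite(P).all(1)]
    H=np.array([501.7,-55.8]); a=np.radians(14.13); x=(P[:,:2]-H)@[np.cos(a),np.sin(a)]; y=(P[:,:2]-H)@[-np.sin(a),np.cos(a)]
    for y0 in(-20,-100):
        m=(abs(y-y0)<4)&(x>12)&(x<30)&(P[:,2]>5)&(P[:,2]<130); print(f,y0,m.sum(),np.median(P[m,2]))
    q=P[(abs(P[:,0]-542)<22)&(abs(P[:,1]-198)<22)]; print('zmax',q[q[:,2]<140][:,2].max())
    for z0,z1 in((60,75),(80,100),(112,122)):
        s=q[(q[:,2]>z0)&(q[:,2]<z1)]; r0=9.5 if z0>110 else 8
        if len(s)>8: print(z0,least_squares(lambda p:np.hypot(s[:,0]-p[0],s[:,1]-p[1])-r0,s[:,:2].mean(0)+(s[:,:2].mean(0)-ext(c)[1][:2])/60,loss='soft_l1').x)
    q=P[(P[:,0]>330)&(P[:,0]<440)&(abs(P[:,1]+15)<65)&(P[:,2]>9)&(P[:,2]<18)]; print('dish',cv2.minAreaRect(q[:,:2].astype(np.float32))[0])
```

```text
[435.58957005 199.25166148 215.66406553] [0.57958449 0.48866985 0.08276537]
side -20 18 39.720915932332275
side -100 15 39.573489686607445
zmax 127.19064519115
60 [542.15873434 198.62002969]
80 [542.2097901  198.45329785]
112 [542.46018804 198.17262401]
dish (380.8504333496094, -18.234420776367188)
scene -20 15 38.49916055525091
scene -100 13 38.28361303571296
zmax 126.96967035021459
60 [544.06803149 199.95930035]
80 [543.81521909 199.78086479]
112 [542.83274726 199.95629749]
dish (384.8791198730469, -17.684616088867188)
```

```bash
python3 -c "
from plant import bot
print(bot.close_job())"
```

```text
the job is handed in; nothing more can be done
None
```

I handed the job in at about 30 s: the leaf is down on its rests, the punch snapped once through the bush (force dropped from 16 to 8 N and I stopped there), it stands upright in its original pocket again, and I kept clear of the bottle and dish.

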